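# Check-weigh a jar candle on the two-pan balance

## Robot

A 6-joint arm with a two-finger parallel gripper is mounted at the origin on the work surface; the furniture and walls round the work are solid. World frame = base frame: x ahead of the robot, y to its left, z up, the work surface at z = 0. Lengths are in m, angles in rad, forces in N, time in s.
With the tool pointing down it reaches from about 0.35 to 0.775 m from the base axis. Payload 5.5 kg.
Tool frame: the origin (TCP) lies at the very end of the fingers, on their centre line; the grasp point (between the pads) lies 19 mm behind it; z points along the fingers, y is the line along which they close (so a half turn about z gives the same grasp; the last joint's range is limited). The gripper opens to 85 mm and grips with 20 to 120 N. Pads are 22 mm wide; open, the fingers measure 114 mm over their backs; the gripper's body (76 mm by 85 mm) begins 54 mm behind the grasp point. The pads swing forward as they close: fully open they stand 13 mm farther back than shut.
Start: joints at [-1.456, 0.313, 0.046, 1.304, 0, 1.431], TCP at [0.145, -0.556, 0.231] pointing down, gripper open.
Joint ranges: [-2.76, 2.76], [-0.86, 1.69], [-1.03, 1.26], [-2.2, 2.34], [-1.47, 1.5], [-3.14, 3.14]. Speed limits (rad/s): [2.57, 2.57, 3.14, 3.14, 3.14, 3.14].

## Interface

Orientations are given as a unit quaternion [w, x, y, z].
In Python, from workcell import env, imaging, ticket gives the robot as it stands. The module is installed in compiled form; this text tells all that it offers.
- The arm moves only by the tool apply_moves, never from a script. Its argument "rows" is a list of rows, each an object with "xyz": the shift along the tool's x, y, z in mm, a list of three; "turn": the turn, a rotation vector about the tool's x, y, z in rad, a list of three; "grip": the opening, from 0 (shut) to 1 (fully open). A call has 1 to 12 rows; each row is the pose to reach, as a shift and turn from the pose commanded when the call began, along the tool's axes at that moment; what a row does not reach only later rows make up. A row lasts 1/12 s, in which the tool goes at most 41.7 mm and 7.16 degrees, less where a joint would pass 70% of its speed; a pose out of reach is approached as far as the arm can. A call with a gripper value outside its range is refused whole. The fingers move at their own pace and stop on an object; "force" is the grip in N (left out, the last holds). Time passes only in rows, so rows that repeat a pose let the fingers close. It gives the time, the measured TCP pose, the force, the opening and the grip force at its end, in the units of the state.
- env.get_state(): the state, without advancing time (a new reading comes with each control period).
- imaging.read_camera(name): name is "side" or "top"; returns a dict with "color" (384x512x3 uint8, blue, green, red), "z_map" (384x512 float32, m along the optical axis (not along the pixel's ray), 0 where there is no reading), "camera_matrix" (3x3 intrinsics, pixels), "k1" (the pictures are not rectified: a ray, as slopes to the right and down, at radius r is drawn at 1 + k1 r^2 times it, then the intrinsics apply), "view" (4x4, takes a point from world to camera coordinates). Camera axes: x right, y down, z forward; pixel columns grow to the right and rows downward; lengths in m; the calibration is good to about 2 mm. A picture is of the moment at which its call begins.
- ticket.hand_in(): hands the job in; it is judged then, once.
The state is a dict: "clock": time; "joint_pos": joint angles; "qvel": joint speeds; "tau": joint torques, N m; "tcp_pos": TCP position; "orientation": TCP orientation; "wrist_force": force on the tool from outside, world axes, zero at the start; "ft_torque": the same for the moment, N m; "finger_gap": finger opening in m; "grip_force": force on a finger pad.
Only numpy, scipy, OpenCV 4.12 (cv2) and the standard library are available. Lean on these libraries where they do the work, as an engineer would, in place of code of your own. Each camera call takes 0.05 s, during which the arm holds its last target. There are 200 camera calls.

## Task

Check that the jar candle on the balance weighs its 200 g: take the middle-sized of the three steel weights (the 200 g one) and stand it upright in the middle of the empty pan, so that the beam comes to rest level with the candle still standing on its own pan. Set the weight down rather than dropping it, and let go.

Things in the scene. Friction and masses are not known exactly. Their poses are not given: they have to be found in the camera images.
- weight_middle: The 200 g weight: plain steel cylinder 29 mm across, 34 mm high, with neck and round knob (18 mm across) on top, 48 mm high in all, standing on the table. Origin: centre of its underside, z up. Wrong are two like-shaped steel weights, at least 80 mm away: 100 g (23 mm across, 38 mm high in all) and 500 g (39 mm across, 65 mm high in all). The three swap places.
- empty_pan (a point): Centre of the upper floor of the balance's empty pan (moves with it): round steel dish, 110 mm across, flat inside to 47 mm from its centre, rim 4 mm above the floor. It starts raised, floor about 122 mm above the table; a load moves it down smoothly, 12 mm to level and 12 mm more to a stop; it stays horizontal. z up; y along the beam, away from the pivot and the candle.
- beam (a joint): Tilt of the balance's beam (rad): 0 level, +0.10 the start with the candle's pan down and the empty pan up at the stop, -0.10 the opposite stop. With equal loads it settles at about 0 within about a second; loads differing by 50 g or more drive it to a stop. Where in its pan a load stands makes no difference.
- candle: Candle in a clear glass jar, 76 mm across, 90 mm high, 200 g; it stands on the other pan, 250 mm from the empty one across the pivot. Origin: centre of its underside, z up. Not to be handled.
There are look-alikes about, which are no part of the job. Leave any blue or purple look-alike of the weight_middle alone.

How it is judged:
At the end, for the whole second after the job is handed in: The 200 g weight stands upright (within 10 degrees) and at rest on the floor of the pan that was empty, its centre within 30 mm of the pan's centre; the beam rests level within 0.035 rad (2 degrees), and the candle stands upright (within 10 degrees) on the other pan (value of joint beam between -0.035 and 0.035 rad and velocity of joint beam between -0.05 and 0.05 rad/s and horizontal distance between weight_middle and empty_pan below 0.03 m and z of weight_middle in the frame of empty_pan between -0.005 and 0.008 m and angle between each of weight_middle, candle's own z axis and vertical below 0.17 rad and linear speed of weight_middle below 0.03 m/s and horizontal distance between candle and empty_pan above 0.2 m and height (world z) of candle above 0.09 m); the robot touches nothing.
It fails at once if the weight is dropped or thrown (moves faster than 0.7 m/s with no finger on it, a fall of about 25 mm) (linear speed of weight_middle above 0.7 m/s and contact force between weight_middle and the fingers below 0.01 N).
It fails at once if the candle is tipped by more than 30 degrees (angle between candle's own z axis and vertical above 0.52 rad).
It also fails if it takes over 40 s, if anything falls off the work surface, if the arm or the gripper's body presses on something with over 40 N, if the wrist force passes 120 N, or if a joint passes its speed limit or range.

## Working session

There is one attempt and no reset: what is moved stays moved. The work goes in short steps, Python scripts to look and compute and a tool call to move; the robot and the scene stay as the last step left them, time stands still between calls to the robot, and variables do not carry over. Pictures are saved under pics/ and viewed, at most 10 in all, crops included, and the job is handed in when it is done.

Besides the shell and the picture viewer there is one more tool, called after "Emit:" as name([rows], argument=value, ...), one row to a line, values as JSON. apply_moves: Moves the arm, as the interface text tells. Its arguments: {"type":"object","properties":{"rows":{"type":"array"},"force":{"type":"number"}},"required":["rows"]}

```bash
mkdir -p pics; cat > h.py <<'E'
import numpy as np, cv2
from workcell import env, imaging, ticket
def cloud(f):
    K=f["camera_matrix"];z=f["z_map"];h,w=z.shape
    u,v=np.meshgrid(np.arange(w),np.arange(h))
    d=np.stack([(u-K[0,2])/K[0,0],(v-K[1,2])/K[1,1]],-1)
    s=d.copy()
    for _ in range(10): s=d/(1+f["k1"]*(s**2).sum(-1,keepdims=True))
    P=np.concatenate([s*z[...,None],z[...,None]],-1)
    V=f["view"]; W=(P-V[:3,3])@V[:3,:3]
    W[z==0]=np.nan
    return W
E
python3 - <<'E'
from h import *
for n in("top","side"):
    f=imaging.read_camera(n);np.savez(n+"0.npz",**f);cv2.imwrite(f"pics/{n}0.png",f["color"])
    print(n,f["k1"],f["view"].round(3).tolist())
print(env.get_state())
E
```

```text
top -0.11593260088351598 [[-0.024, -0.999, -0.028, -0.036], [-0.986, 0.028, -0.165, 0.535], [0.165, 0.023, -0.986, 0.897], [0.0, 0.0, 0.0, 1.0]]
side -0.002795354645936221 [[0.989, -0.15, 0.015, -0.509], [-0.087, -0.646, -0.758, 0.066], [0.123, 0.748, -0.652, 0.992], [0.0, 0.0, 0.0, 1.0]]
{'clock': 0.1, 'joint_pos': array([-1.45556765e+00,  3.13888235e-01,  4.50919512e-02,  1.30361699e+00,
       -5.07551172e-06,  1.43122454e+00]), 'qvel': array([ 0.00132251, -0.002006  ,  0.00385825,  0.00175749, -0.00101438,
       -0.00150375]), 'tau': array([ 2.62171001e-03, -4.81724203e+01,  2.99244654e+01,  1.27288123e-02,
       -1.02803667e-04, -1.43493846e-06]), 'tcp_pos': array([ 0.14488123, -0.55596971,  0.23051888]), 'orientation': array([-8.08445695e-04,  9.91895237e-01,  1.27055835e-01,  7.30258446e-06]), 'wrist_force': array([-0.83283319, -0.34118869, -0.30343262]), 'ft_torque': array([-0.02714964,  0.055518  ,  0.0368755 ]), 'grip_force': 0.0, 'finger_gap': 0.08517682159217636}
```

View pics/top0.png

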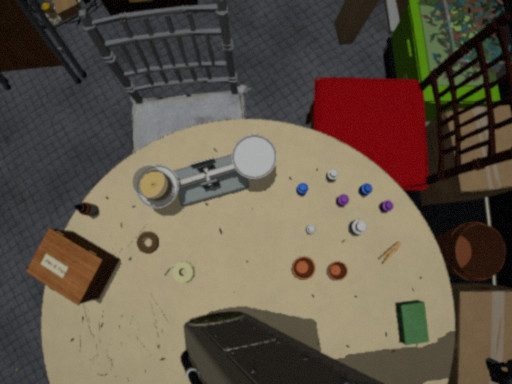

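View pics/side0.png

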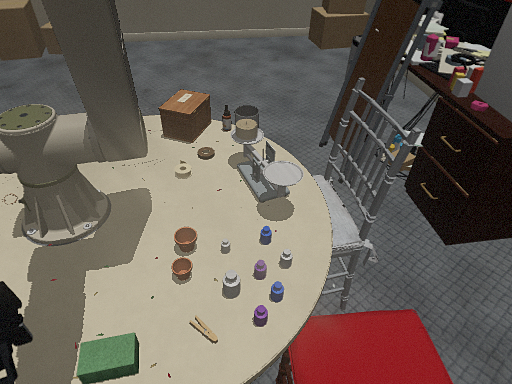

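The top view shows three steel weights at about (332,175), (310,229) and (359,227). Blue look-alikes are at (302,188) and (366,188), purple ones at (342,200) and (387,206). The empty pan is at (254,157) and the candle at (153,184). In the side view the steel ones are at (286,256), (225,245) and (231,282). Next I'll measure their sizes and take an enlarged crop.

```bash
python3 - <<'E'
from h import *
C={}
for n,pts in(("top",[(332,175),(310,229),(359,227),(302,188),(366,188),(342,200),(387,206)]),("side",[(286,256),(225,245),(231,282),(265,234),(277,291),(260,269),(260,315)])):
    f=dict(np.load(n+"0.npz"));W=cloud(f);C[n]=W
    for u,v in pts:
        P=W[v-18:v+19,u-14:u+15].reshape(-1,3);P=P[np.isfinite(P).all(1)]
        c0=W[v,u]; P=P[np.linalg.norm(P[:,:2]-c0[:2],axis=1)<.035]; Q=P[P[:,2]>.01]
        lo,hi=Q.min(0),Q.max(0); T=Q[Q[:,2]>hi[2]-.008]
        print(n,u,v,len(Q),"mid",((lo+hi)/2).round(4),"ext",(hi-lo).round(3),"top",hi[2].round(4),"knob",T.mean(0).round(4))
    P=W.reshape(-1,3);P=P[np.isfinite(P).all(1)]
    c={"top":W[157,254],"side":W[174,283]}[n];print("pan seed",c)
    Q=P[(np.linalg.norm(P[:,:2]-c[:2],axis=1)<.075)&(abs(P[:,2]-c[2])<.008)]
    h=cv2.minEnclosingCircle((Q[:,:2]*1000).astype(np.float32));print("pan",len(Q),h,np.median(Q[:,2]))
    c=C[n][{"top":(184,153),"side":(123,246)}[n]];print("candle",c)
a=cv2.imread("pics/top0.png")[150:250,285:405];b=cv2.imread("pics/side0.png")[225:330,205:310]
cv2.imwrite("pics/crop.png",np.hstack([cv2.resize(a,(400,400),interpolation=3),cv2.resize(b,(400,400),interpolation=3)]))
E
```

```text
top 332 175 116 mid [ 0.5656 -0.2549  0.0308] ext [0.028 0.029 0.041] top 0.0511 knob [ 0.5654 -0.2547  0.0481]
top 310 229 67 mid [ 0.4244 -0.1905  0.0277] ext [0.021 0.022 0.028] top 0.0417 knob [ 0.4242 -0.1906  0.0391]
top 359 227 226 mid [ 0.4265 -0.3127  0.0415] ext [0.037 0.041 0.058] top 0.0703 knob [ 0.4272 -0.3122  0.0662]
top 302 188 111 mid [ 0.5307 -0.1727  0.0308] ext [0.027 0.027 0.041] top 0.0515 knob [ 0.5309 -0.1732  0.0485]
top 366 188 123 mid [ 0.5248 -0.3413  0.0315] ext [0.029 0.029 0.041] top 0.0521 knob [ 0.5241 -0.3411  0.0488]
top 342 200 103 mid [ 0.4978 -0.2777  0.0314] ext [0.028 0.026 0.043] top 0.0527 knob [ 0.4974 -0.2775  0.0488]
top 387 206 124 mid [ 0.4787 -0.3932  0.0316] ext [0.026 0.031 0.041] top 0.0523 knob [ 0.4775 -0.3931  0.0485]
pan seed [ 0.59472918 -0.05224451  0.12236267]
pan 1588 ((596.689208984375, -51.50062561035156), 54.62858963012695) 0.12353777714638299
candle [0.53241885 0.18541822 0.14309551]
side 286 256 175 mid [ 0.5675 -0.2561  0.0309] ext [0.028 0.028 0.042] top 0.0516 knob [ 0.5673 -0.2566  0.0484]
side 225 245 96 mid [ 0.4264 -0.1933  0.0253] ext [0.021 0.02  0.031] top 0.0406 knob [ 0.4271 -0.1923  0.0383]
side 231 282 387 mid [ 0.4277 -0.3156  0.0394] ext [0.037 0.036 0.058] top 0.0685 knob [ 0.4282 -0.3142  0.0654]
side 265 234 161 mid [ 0.5331 -0.1766  0.0306] ext [0.028 0.026 0.041] top 0.0509 knob [ 0.533  -0.1753  0.0481]
side 277 291 201 mid [ 0.5266 -0.3433  0.0312] ext [0.028 0.027 0.042] top 0.0524 knob [ 0.5265 -0.3426  0.0488]
side 260 269 186 mid [ 0.5003 -0.2805  0.0305] ext [0.029 0.026 0.041] top 0.0509 knob [ 0.4998 -0.2792  0.0481]
side 260 315 226 mid [ 0.4805 -0.3964  0.031 ] ext [0.028 0.024 0.042] top 0.0519 knob [ 0.4806 -0.3949  0.0484]
pan seed [ 0.59868967 -0.05397258  0.12249962]
pan 817 ((598.920654296875, -52.370452880859375), 56.065555572509766) 0.1236588396907916
candle [0.52786797 0.14828137 0.16671875]
```

View pics/crop.png

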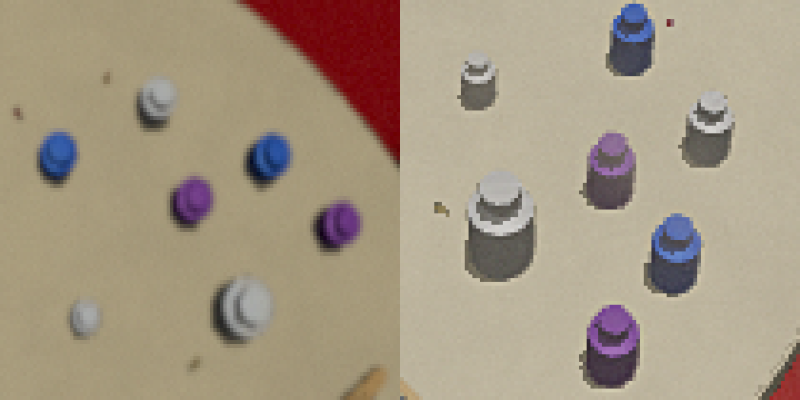

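The plain steel weight at top (332,175) / side (286,256) is 29 mm across and about 50 mm high, so it is the 200 g one. The steel ones at (310,229) and (359,227) measure 21 mm and 39 mm, so they are the 100 g and 500 g. The enlarged crop confirms this, and the blue and purple ones are the look-alikes. Target is (0.566,-0.2555) and the pan is at (0.598,-0.052,0.122). The present tool yaw already closes along a free line, so no turn is needed.

Emit:
apply_moves([
  {"xyz":[32,-12,0],"turn":[0,0,0],"grip":0.65},
  {"xyz":[65,-25,0],"turn":[0,0,0],"grip":0.65},
  {"xyz":[98,-37,0],"turn":[0,0,0],"grip":0.65},
  {"xyz":[131,-50,0],"turn":[0,0,0],"grip":0.65},
  {"xyz":[164,-62,0],"turn":[0,0,0],"grip":0.65},
  {"xyz":[197,-75,0],"turn":[0,0,0],"grip":0.65},
  {"xyz":[230,-88,0],"turn":[0,0,0],"grip":0.65},
  {"xyz":[263,-100,0],"turn":[0,0,0],"grip":0.65},
  {"xyz":[296,-113,0],"turn":[0,0,0],"grip":0.65},
  {"xyz":[329,-125,0],"turn":[0,0,0],"grip":0.65},
  {"xyz":[355,-135,0],"turn":[0,0,0],"grip":0.65},
  {"xyz":[370,-141,0],"turn":[0,0,0],"grip":0.65},
], force=40)

```text
clock: 1.1
tcp_pos: [0.4695, -0.3244, 0.2308]
orientation: [-0.0, 0.992, 0.128, 0.0]
wrist_force: [-0.8, -0.3, -0.1]
finger_gap: 0.0559
grip_force: 0.0
```

Emit:
apply_moves([
  {"xyz":[20,-8,10],"turn":[0,0,0],"grip":0.65},
  {"xyz":[45,-18,25],"turn":[0,0,0],"grip":0.65},
  {"xyz":[72,-28,40],"turn":[0,0,0],"grip":0.65},
  {"xyz":[95,-37,60],"turn":[0,0,0],"grip":0.65},
  {"xyz":[111,-43,80],"turn":[0,0,0],"grip":0.65},
  {"xyz":[111,-43,100],"turn":[0,0,0],"grip":0.65},
  {"xyz":[111,-43,120],"turn":[0,0,0],"grip":0.65},
  {"xyz":[111,-43,130],"turn":[0,0,0],"grip":0.65},
  {"xyz":[111,-43,130],"turn":[0,0,0],"grip":0.65},
  {"xyz":[111,-43,130],"turn":[0,0,0],"grip":0.65},
])

```text
clock: 1.93
tcp_pos: [0.5635, -0.2571, 0.101]
orientation: [-0.0, 0.992, 0.127, -0.001]
wrist_force: [-0.7, -1.0, -0.6]
finger_gap: 0.0554
grip_force: 0.0
```

```bash
python3 - <<'E'
from h import *
s=env.get_state();print(s["tcp_pos"],s["joint_pos"])
f=imaging.read_camera("side");cv2.imwrite("pics/s1.png",cv2.resize(f["color"][120:320,160:400],(720,600),interpolation=3))
E
```

```text
[ 0.56349513 -0.25711724  0.10095315] [-5.57553458e-01  4.63654568e-01 -5.65661909e-02  1.05204841e+00
 -8.48888819e-05  2.32959486e+00]
```

View pics/s1.png

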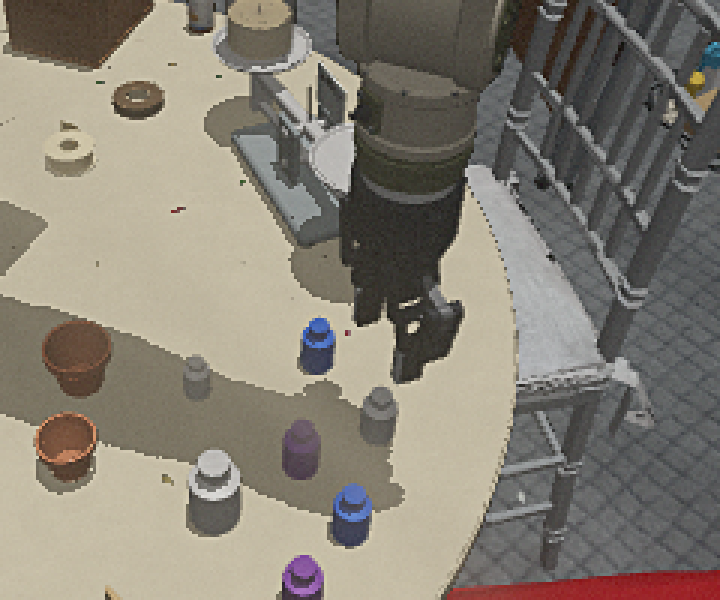

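The gripper stands over the grey steel weight, which is at about (378,415) in this crop. Neighbours are clear, so I'll descend.

Emit:
apply_moves([
  {"xyz":[3,-1,15],"turn":[0,0,0],"grip":0.65},
  {"xyz":[3,-1,30],"turn":[0,0,0],"grip":0.65},
  {"xyz":[3,-1,45],"turn":[0,0,0],"grip":0.65},
  {"xyz":[3,-1,60],"turn":[0,0,0],"grip":0.65},
  {"xyz":[3,-1,73],"turn":[0,0,0],"grip":0.65},
  {"xyz":[3,-1,84],"turn":[0,0,0],"grip":0.65},
  {"xyz":[3,-1,91],"turn":[0,0,0],"grip":0.65},
  {"xyz":[3,-1,93],"turn":[0,0,0],"grip":0.65},
  {"xyz":[3,-1,93],"turn":[0,0,0],"grip":0.65},
])

```text
clock: 2.73
tcp_pos: [0.5667, -0.2557, 0.0085]
orientation: [0.0, 0.992, 0.127, 0.0]
wrist_force: [-0.6, -0.0, -0.2]
finger_gap: 0.0557
grip_force: 0.0
```

Emit:
apply_moves([
  {"xyz":[0,0,0],"turn":[0,0,0],"grip":0.5},
  {"xyz":[0,0,0],"turn":[0,0,0],"grip":0.4},
  {"xyz":[0,0,0],"turn":[0,0,0],"grip":0.3},
  {"xyz":[0,0,0],"turn":[0,0,0],"grip":0.2},
  {"xyz":[0,0,0],"turn":[0,0,0],"grip":0.2},
  {"xyz":[0,0,0],"turn":[0,0,0],"grip":0.2},
  {"xyz":[0,0,0],"turn":[0,0,0],"grip":0.2},
], force=40)

```text
clock: 3.32
tcp_pos: [0.5673, -0.2556, 0.0095]
orientation: [0.0, 0.992, 0.127, 0.001]
wrist_force: [-0.3, 1.9, 6.0]
finger_gap: 0.0276
grip_force: 39.8
```

Emit:
apply_moves([
  {"xyz":[0,0,-5],"turn":[0,0,0],"grip":0.2},
  {"xyz":[0,0,-20],"turn":[0,0,0],"grip":0.2},
  {"xyz":[0,0,-40],"turn":[0,0,0],"grip":0.2},
  {"xyz":[0,0,-65],"turn":[0,0,0],"grip":0.2},
  {"xyz":[0,0,-90],"turn":[0,0,0],"grip":0.2},
  {"xyz":[0,0,-115],"turn":[0,0,0],"grip":0.2},
  {"xyz":[0,0,-140],"turn":[0,0,0],"grip":0.2},
  {"xyz":[0,0,-160],"turn":[0,0,0],"grip":0.2},
  {"xyz":[0,0,-175],"turn":[0,0,0],"grip":0.2},
  {"xyz":[0,0,-180],"turn":[0,0,0],"grip":0.2},
  {"xyz":[0,0,-180],"turn":[0,0,0],"grip":0.2},
])

```text
clock: 4.23
tcp_pos: [0.5673, -0.2559, 0.1897]
orientation: [0.001, 0.992, 0.127, 0.001]
wrist_force: [-0.4, 0.4, -2.2]
finger_gap: 0.0279
grip_force: 39.7
```

```bash
python3 - <<'E'
from h import *
s=env.get_state();print(s["tcp_pos"],s["finger_gap"],s["grip_force"],s["wrist_force"])
f=imaging.read_camera("side");np.savez("s2.npz",**f);cv2.imwrite("pics/s2.png",cv2.resize(f["color"][100:300,170:410],(720,600),interpolation=3))
E
```

```text
[ 0.56732631 -0.25594257  0.18971896] 0.027921008404890698 39.72200154326856 [-0.4185572   0.41722368 -2.17341199]
```

View pics/s2.png

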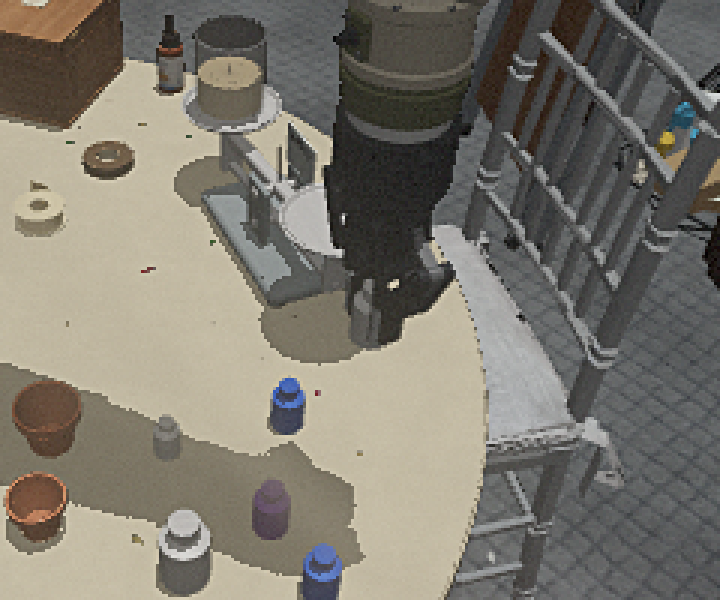

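The weight is held upright at about (370,320) in the crop, the table spot is empty, and the measured force drop of about 2 N matches 200 g. Next I carry it over the pan.

Emit:
apply_moves([
  {"xyz":[4,-9,0],"turn":[0,0,0],"grip":0.2},
  {"xyz":[12,-28,0],"turn":[0,0,0],"grip":0.2},
  {"xyz":[22,-52,0],"turn":[0,0,0],"grip":0.2},
  {"xyz":[33,-77,0],"turn":[0,0,0],"grip":0.2},
  {"xyz":[44,-102,0],"turn":[0,0,0],"grip":0.2},
  {"xyz":[55,-127,0],"turn":[0,0,0],"grip":0.2},
  {"xyz":[65,-151,0],"turn":[0,0,0],"grip":0.2},
  {"xyz":[73,-171,0],"turn":[0,0,0],"grip":0.2},
  {"xyz":[79,-184,0],"turn":[0,0,0],"grip":0.2},
  {"xyz":[81,-190,0],"turn":[0,0,0],"grip":0.2},
  {"xyz":[81,-190,0],"turn":[0,0,0],"grip":0.2},
  {"xyz":[81,-190,0],"turn":[0,0,0],"grip":0.2},
])

```text
clock: 5.28
tcp_pos: [0.5969, -0.0514, 0.1877]
orientation: [0.0, 0.992, 0.127, -0.001]
wrist_force: [0.2, 0.6, -2.4]
finger_gap: 0.0276
grip_force: 39.7
```

```bash
python3 - <<'E'
from h import *
s=env.get_state();print(s["tcp_pos"],s["joint_pos"],s["wrist_force"])
f=imaging.read_camera("side");np.savez("s3.npz",**f);cv2.imwrite("pics/s3.png",cv2.resize(f["color"][90:240,200:380],(720,600),interpolation=3))
E
```

```text
[ 0.59689616 -0.05140086  0.1876934 ] [-2.19496780e-01  3.75580052e-01  2.81124999e-02  1.22420384e+00
 -6.67327637e-04  2.66708623e+00] [ 0.23184727  0.62676396 -2.40743836]
```

View pics/s3.png

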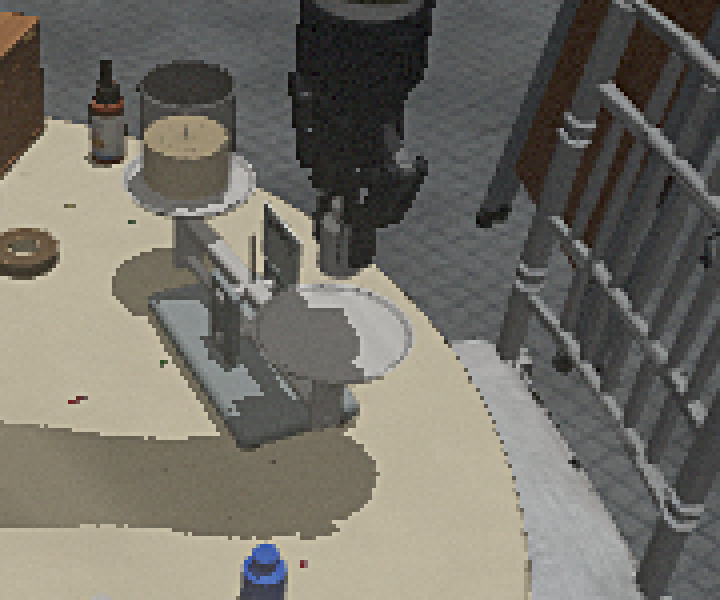

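The weight hangs upright over the far side of the pan as projected, with its base at about (345,270). The pan is at (335,330), and the candle is standing. Lowering in two steps.

Emit:
apply_moves([
  {"xyz":[0,0,6],"turn":[0,0,0],"grip":0.2},
  {"xyz":[0,0,16],"turn":[0,0,0],"grip":0.2},
  {"xyz":[0,0,26],"turn":[0,0,0],"grip":0.2},
  {"xyz":[0,0,34],"turn":[0,0,0],"grip":0.2},
  {"xyz":[0,0,40],"turn":[0,0,0],"grip":0.2},
  {"xyz":[0,0,45],"turn":[0,0,0],"grip":0.2},
  {"xyz":[0,0,49],"turn":[0,0,0],"grip":0.2},
  {"xyz":[0,0,51],"turn":[0,0,0],"grip":0.2},
  {"xyz":[0,0,52],"turn":[0,0,0],"grip":0.2},
  {"xyz":[0,0,52],"turn":[0,0,0],"grip":0.2},
])

```text
clock: 6.17
tcp_pos: [0.5973, -0.0512, 0.1363]
orientation: [0.0, 0.992, 0.127, 0.0]
wrist_force: [-0.2, 1.5, -2.0]
finger_gap: 0.0274
grip_force: 39.7
```

Emit:
apply_moves([
  {"xyz":[0,0,1],"turn":[0,0,0],"grip":0.2},
  {"xyz":[0,0,3],"turn":[0,0,0],"grip":0.2},
  {"xyz":[0,0,5],"turn":[0,0,0],"grip":0.2},
  {"xyz":[0,0,7],"turn":[0,0,0],"grip":0.2},
  {"xyz":[0,0,9],"turn":[0,0,0],"grip":0.2},
  {"xyz":[0,0,11],"turn":[0,0,0],"grip":0.2},
  {"xyz":[0,0,12],"turn":[0,0,0],"grip":0.2},
  {"xyz":[0,0,13],"turn":[0,0,0],"grip":0.2},
  {"xyz":[0,0,14],"turn":[0,0,0],"grip":0.2},
  {"xyz":[0,0,14],"turn":[0,0,0],"grip":0.2},
  {"xyz":[0,0,14],"turn":[0,0,0],"grip":0.2},
])

```text
clock: 7.08
tcp_pos: [0.5972, -0.0512, 0.1223]
orientation: [0.0, 0.992, 0.127, 0.0]
wrist_force: [0.9, -0.7, 0.2]
finger_gap: 0.0277
grip_force: 39.9
```

```bash
python3 - <<'E'
from h import *
s=env.get_state();print(s["tcp_pos"],s["wrist_force"],s["ft_torque"])
f=imaging.read_camera("side");W=cloud(f)
P=W.reshape(-1,3);P=P[np.isfinite(P).all(1)]
d=np.linalg.norm(P[:,:2]-[.598,-.052],axis=1)
Q=P[(d<.045)&(d>.02)&(P[:,2]>.08)&(P[:,2]<.14)];print(len(Q),np.percentile(Q[:,2],[10,25,50,75]))
cv2.imwrite("pics/s4.png",cv2.resize(f["color"][90:240,200:380],(720,600),interpolation=3))
E
```

```text
[ 0.59722249 -0.05117512  0.12229127] [ 0.90098466 -0.68629789  0.2116232 ] [-0.20104658 -0.15755814  0.00990222]
379 [0.11272742 0.11330875 0.11395946 0.11468426]
```

View pics/s4.png

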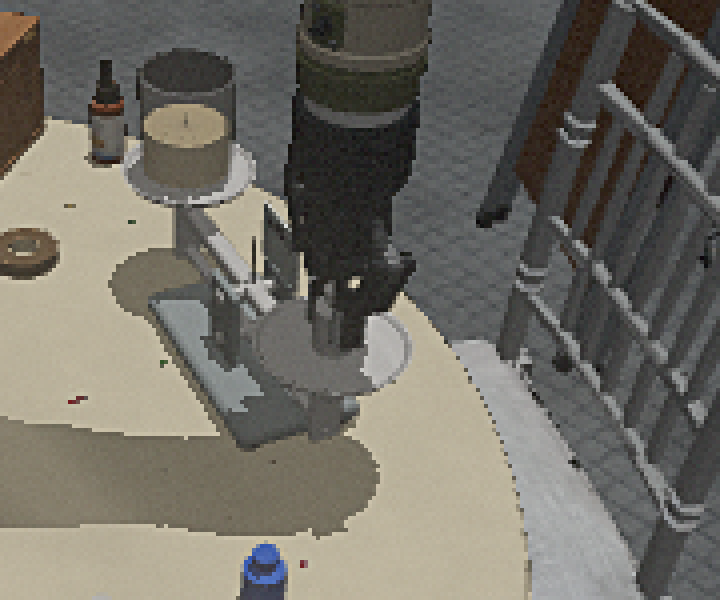

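The weight stands on the pan, with the weight and fingers at about (335,330). The pan has gone down about 10 mm and carries the load. Releasing gently.

Emit:
apply_moves([
  {"xyz":[0,0,0],"turn":[0,0,0],"grip":0.34},
  {"xyz":[0,0,0],"turn":[0,0,0],"grip":0.37},
  {"xyz":[0,0,0],"turn":[0,0,0],"grip":0.4},
  {"xyz":[0,0,0],"turn":[0,0,0],"grip":0.45},
  {"xyz":[0,0,0],"turn":[0,0,0],"grip":0.5},
  {"xyz":[0,0,0],"turn":[0,0,0],"grip":0.55},
  {"xyz":[0,0,0],"turn":[0,0,0],"grip":0.6},
  {"xyz":[0,0,0],"turn":[0,0,0],"grip":0.6},
  {"xyz":[0,0,0],"turn":[0,0,0],"grip":0.6},
])

```text
clock: 7.88
tcp_pos: [0.5972, -0.0512, 0.1223]
orientation: [0.0, 0.992, 0.127, 0.0]
wrist_force: [0.7, -0.6, 0.2]
finger_gap: 0.0513
grip_force: 0.0
```

Emit:
apply_moves([
  {"xyz":[0,0,-5],"turn":[0,0,0],"grip":0.6},
  {"xyz":[0,0,-15],"turn":[0,0,0],"grip":0.6},
  {"xyz":[0,0,-28],"turn":[0,0,0],"grip":0.6},
  {"xyz":[0,0,-42],"turn":[0,0,0],"grip":0.6},
  {"xyz":[0,0,-60],"turn":[0,0,0],"grip":0.6},
  {"xyz":[0,0,-80],"turn":[0,0,0],"grip":0.6},
  {"xyz":[0,0,-100],"turn":[0,0,0],"grip":0.6},
  {"xyz":[0,0,-115],"turn":[0,0,0],"grip":0.6},
  {"xyz":[0,0,-120],"turn":[0,0,0],"grip":0.6},
  {"xyz":[0,0,-120],"turn":[0,0,0],"grip":0.6},
  {"xyz":[0,0,-120],"turn":[0,0,0],"grip":0.6},
  {"xyz":[0,0,-120],"turn":[0,0,0],"grip":0.6},
])

```text
clock: 8.88
tcp_pos: [0.5966, -0.0511, 0.2412]
orientation: [-0.0, 0.992, 0.127, -0.001]
wrist_force: [0.5, 0.1, 0.3]
finger_gap: 0.0511
grip_force: 0.0
```

Emit:
apply_moves([
  {"xyz":[0,0,0],"turn":[0,0,0],"grip":0.6},
  {"xyz":[0,0,0],"turn":[0,0,0],"grip":0.6},
  {"xyz":[0,0,0],"turn":[0,0,0],"grip":0.6},
  {"xyz":[0,0,0],"turn":[0,0,0],"grip":0.6},
  {"xyz":[0,0,0],"turn":[0,0,0],"grip":0.6},
  {"xyz":[0,0,0],"turn":[0,0,0],"grip":0.6},
  {"xyz":[0,0,0],"turn":[0,0,0],"grip":0.6},
  {"xyz":[0,0,0],"turn":[0,0,0],"grip":0.6},
  {"xyz":[0,0,0],"turn":[0,0,0],"grip":0.6},
  {"xyz":[0,0,0],"turn":[0,0,0],"grip":0.6},
  {"xyz":[0,0,0],"turn":[0,0,0],"grip":0.6},
  {"xyz":[0,0,0],"turn":[0,0,0],"grip":0.6},
])

```text
clock: 9.88
tcp_pos: [0.5972, -0.0512, 0.2423]
orientation: [0.0, 0.992, 0.127, 0.0]
wrist_force: [1.1, 0.1, 0.3]
finger_gap: 0.051
grip_force: 0.0
```

```bash
python3 - <<'E'
from h import *
s=env.get_state();print(s["clock"],s["tcp_pos"],s["wrist_force"])
f=imaging.read_camera("side");W=cloud(f)
P=W.reshape(-1,3);P=P[np.isfinite(P).all(1)]
d=np.linalg.norm(P[:,:2]-[.598,-.052],axis=1)
Q=P[(d<.045)&(d>.025)&(P[:,2]>.08)&(P[:,2]<.14)];print("floor",len(Q),np.median(Q[:,2]))
Q=P[(d<.04)&(P[:,2]>.122)&(P[:,2]<.175)];print("weight",len(Q),(Q.min(0)+Q.max(0))/2,Q.min(0),Q.max(0))
cv2.imwrite("pics/s5.png",cv2.resize(f["color"][90:240,200:380],(720,600),interpolation=3))
E
```

```text
9.8833 [ 0.59717277 -0.05116387  0.24229471] [1.07621702 0.11933023 0.30981918]
floor 329 0.1119502387268672
weight 153 [ 0.59785465 -0.0538889   0.14183675] [ 0.58432539 -0.06796134  0.12206799] [ 0.61138391 -0.03981647  0.16160551]
```

View pics/s5.png

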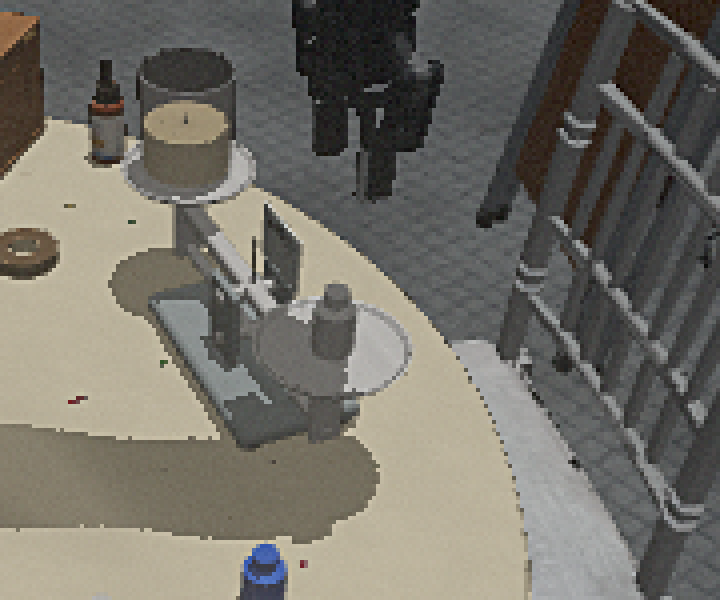

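The weight stands upright and centred on the pan at about (335,325). The pan floor has settled at 112 mm (110 mm is level), the candle is upright at (186,120), and the gripper is clear. Handing in.

```bash
python3 -c "
from h import *
print(ticket.hand_in())"
```

```text
the job is handed in; nothing more can be done
None
```

I set the 200 g weight upright within about 2 mm of the pan's centre and let go; the beam came to rest about level with the candle still standing, and I handed the job in at about 10 s (no verdict was returned).

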